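Fetch the tea caddy from behind the kitchen jars

ROBOT

A 6-joint arm with a two-finger parallel gripper is mounted at the origin on the work surface. World frame = base frame: x ahead of the robot, y to its left, z up, the work surface at z = 0. Lengths are in m, angles in rad, forces in N, time in s.
With the tool pointing down it reaches from about 0.425 to 1.125 m from the base axis. Payload 14.9 kg.
Tool frame: the origin (TCP) lies at the very end of the fingers, on their centre line; the grasp point (between the pads) lies 19 mm behind it; x points along the fingers, y is the direction in which the jaws open and shut, and the axes are right-handed (so a half turn about x gives the same grasp; the last joint's range is limited). The gripper opens to 91 mm and grips with 3 to 60 N. Pads are 32 mm wide; open, the fingers measure 118 mm over their backs; the gripper's body (76 mm by 178 mm) begins 60 mm behind the grasp point.
Start: joints at [1.224, 0.379, 1.734, -0, 1.028, -0.033], TCP at [0.216, 0.666, 0.214] pointing down, gripper open.
Joint ranges: [-2.77, 2.77], [-0.74, 2.19], [0, 2.66], [-1.06, 4.2], [0.31, 2.87], [-3.08, 3.08]. Speed limits (rad/s): [1.89, 1.89, 2.39, 3.14, 3.14, 3.14].

INTERFACE

Orientations are given as a rotation vector (axis times angle).
In Python, from workcell import ctrl gives the robot as it stands.
- The arm moves only by the tool move_arm, never from a script. Its arguments are lists of equal length, an entry for each row: "translation": the shift along the world's x, y, z in mm, a list of three; "dr": the turn, a rotation vector about the world's x, y, z in degrees, a list of three; "fingers": the finger opening in mm, from 0 to 91.2. In form: {"translation": [[tx, ty, tz], ...], "dr": [[ax, ay, az], ...], "fingers": [fingers, ...]}. A call has 1 to 10 rows; each row shifts and turns the commanded pose from where the row before left it; what a row does not reach is not made up. A row lasts 1/8 s, in which the tool goes at most 62.5 mm and 10.7 degrees, less where a joint would pass 70% of its speed; a pose out of reach is approached as far as the arm can. A call is refused whole if a number of a shift passes 62.5 or a number of a turn 10.7, either way. A call with a gripper value outside its range is refused whole. The fingers move at their own pace and stop on an object; "newtons" is the grip in N (left out, the last holds). Time passes only in rows, so rows that do not move let the fingers close. It gives the time, the measured TCP pose, the force and the opening at its end, in the units of the state.
- ctrl.get_state(): the state, without advancing time (a new reading comes with each control period).
- ctrl.get_image(name): name is "scene" or "top"; returns the picture (400x640x3 uint8, red, green, blue); there is no depth.
- ctrl.camera_info(name): a dict with "mtx" (3x3 intrinsics, pixels), "eye" and "attitude" of the camera in the world. Camera axes: x right, y up, looking along -z (the intrinsics and any distortion apply to the point x, -y, -z); pixel columns grow to the right and rows downward; lengths in m; the calibration is good to about 2 mm. A picture is of the moment at which its call begins. camera_info takes no time and is no camera call.
- ctrl.job_done(): hands the job in, once; it reports no verdict.
The state is a dict: "t": time; "joint_positions": joint angles; "joint_velocities": joint speeds; "tau": joint torques, N m; "eef_pos": TCP position; "tcp_rot": TCP orientation; "ft_force": force on the tool from outside, world axes, zero at the start; "wrist_torque": the same for the moment, N m; "grip_width": finger opening in m.
Only numpy, scipy, OpenCV 4.12 (cv2) and the standard library are available. Lean on these libraries where they do the work, as an engineer would, in place of code of your own. Each camera call takes 0.05 s, during which the arm holds its last target.

TASK

The house-shaped tea caddy is hemmed in on the rack by the canister, the square tin and the glass jar. Stand these three upright in the empty wooden tray, then with all three there put the caddy upright in the middle of the round trivet, and afterwards stand each of the three back upright on the very spot of the rack where it was at the start. Leave the two little shakers on the rack standing where they are, and do not knock over the caddy, the containers or the shakers.

Things in the scene. Friction and masses are not known exactly. Their poses are not given: they have to be found in the camera images.
- canister_mid (a point): white ceramic canister with a flat pale wooden lid, upright round cylinder 54 mm across and 130 mm tall, one rigid piece, about 0.35 kg. In the crowded rack grip it some 95 mm above its foot, so that the gripper stays above the neighbours. The point given is its centre, half-way up; z axis up.
- tin_mid (a point): square metal tin with a darker flat lid, 50 x 50 mm and 128 mm tall, straight sides parallel to its x and y axes, one rigid piece, about 0.25 kg. In the rack grip it some 95 mm above its foot. The point given is its centre, half-way up; z axis up.
- jar_mid (a point): round green glass jar with a glass stopper topped by a ball knob, one piece, about 0.4 kg: straight wall 54 mm across up to 108 mm above its foot, then a shoulder, stopper 46 mm across from 116 to 122 mm, 20 mm ball knob whose top is at 138 mm. In the rack grip it some 95 mm up. The point given is its centre, half-way up; z axis up.
- caddy_mid (a point): white wooden tea caddy shaped like a little house with a red-brown gable roof (the ridge runs along its y axis), about 0.18 kg: 50 x 50 mm, upright walls up to 58 mm, ridge at 86 mm. It stands in the middle of the rack's rear row, 8 to 10 mm from each of the three containers around it (left, right and in front). The point given is its centre, half-way up; z axis up.
- rack: fixed dark wooden board 160 (x) x 200 (y) mm, 10 mm thick, lip 22 mm high on its rear (+x) edge. Origin on the table under its centre, x to the rear, y left. Cork spots at (+30,+60), (+30,0), (+30,-60) and (-30,0) mm: caddy on the rear middle one, canister, tin and jar on the others in any arrangement, sides about parallel to it. Fingers fit in front of and behind a rear one, left and right of the front one.
- tray: fixed empty wooden tray on one side of the rack (left or right), 280 mm (x) by 130 mm (y), rim 16 mm high, walls and floor 5 mm thick, room for all three containers standing in a row along x. Origin on the table under its centre, x axis along its long side, z up.
- trivet: fixed round cork trivet on the other side of the rack, 130 mm across, 8 mm thick, with a darker disc in its middle. Origin on the table under its centre, z up.
- salt_mid (a point): small steel salt shaker on one of the rack's front corners, 32 mm across at the foot, 38 mm tall, loose, to be left alone. The point given is its centre, half-way up; z axis up.
- pepper_mid (a point): small pale wooden pepper shaker, waisted, on the rack's other front corner, 30 mm across, 38 mm tall, loose, to be left alone. The point given is its centre, half-way up; z axis up.
There are look-alikes about, which are no part of the job. Leave any blue look-alike of the part that bears caddy_mid alone. Of the things that look like the trivet, the middle-sized one is meant.

How it is judged:
On the way, in this order (a step that is already met when the one before it is completed fails the run):
1. the canister, the tin and the jar all stand upright in the tray (x of canister_mid in the frame of tray between -0.13 and 0.13 m and y of canister_mid in the frame of tray between -0.06 and 0.06 m and z of canister_mid in the frame of tray between 0.057 and 0.08 m and angle between each of canister_mid, tin_mid, jar_mid's own z axis and vertical below 0.15 rad and x of tin_mid in the frame of tray between -0.13 and 0.13 m and y of tin_mid in the frame of tray between -0.06 and 0.06 m and z of tin_mid in the frame of tray between 0.056 and 0.079 m and x of jar_mid in the frame of tray between -0.13 and 0.13 m and y of jar_mid in the frame of tray between -0.06 and 0.06 m and z of jar_mid in the frame of tray between 0.061 and 0.084 m), for 0.2 s.
2. the caddy stands upright in the middle of the trivet (within 15 mm), the other three still in the tray (all of step 1 and horizontal distance between caddy_mid and trivet below 0.015 m and z of caddy_mid in the frame of trivet between 0.043 and 0.059 m and angle between caddy_mid's own z axis and vertical below 0.1 rad), for 0.2 s.
At the end, for the whole second after the job is handed in: The caddy stands upright on the trivet within 15 mm of its middle; canister, tin and jar each stand upright within 15 mm of where they stood at the start; both shakers stand within 20 mm of where they were; all is released and at rest (horizontal distance between caddy_mid and trivet below 0.015 m and z of caddy_mid in the frame of trivet between 0.043 and 0.059 m and angle between each of caddy_mid, canister_mid, tin_mid, jar_mid's own z axis and vertical below 0.1 rad and distance of each of canister_mid, tin_mid, jar_mid from where it was at the start of the episode below 0.015 m and distance of each of salt_mid, pepper_mid from where it was at the start of the episode below 0.02 m and angle between each of salt_mid, pepper_mid's own z axis and vertical below 0.2 rad and linear speed of each of canister, tin, jar, caddy below 0.02 m/s); the robot touches nothing.
It fails at once if a shaker is knocked over or shoved more than 30 mm (distance of any of salt_mid, pepper_mid from where it was at the start of the episode above 0.03 m or angle between any of salt_mid, pepper_mid's own z axis and vertical above 0.6 rad).
It fails at once if the caddy or one of the three containers is knocked over (angle between any of canister_mid, tin_mid, jar_mid, caddy_mid's own z axis and vertical above 0.7 rad).
It also fails if it takes over 147 s, if anything falls off the work surface, if the arm or the gripper's body presses on something with over 40 N, if the wrist force passes 120 N, or if a joint passes its speed limit or range.

## Working session

There is one attempt and no reset: what is moved stays moved. The work goes in short steps, Python scripts to look and compute and a tool call to move; the robot and the scene stay as the last step left them, time stands still between calls to the robot, and variables do not carry over. Pictures are saved under pics/ and viewed, and the job is handed in when it is done.

Besides the shell and the picture viewer there is one more tool, called after "Call:" by a JSON object that holds its "api" and its "payload". move_arm: Moves the arm, as the interface text tells. Its arguments: {"type":"object","properties":{"translation":{"type":"array"},"dr":{"type":"array"},"fingers":{"type":"array"},"newtons":{"type":"number"}},"required":["translation","dr","fingers"]}

```bash
mkdir -p pics; ls
python3 - <<'E'
from workcell import ctrl
import cv2
for n in ["scene","top"]:
    im=ctrl.get_image(n); cv2.imwrite(f"pics/{n}0.png",im[:,:,::-1])
    print(n,ctrl.camera_info(n))
s=ctrl.get_state();print(s)
E
```

```text
pics
scene {'mtx': array([[397.25475066,   0.        , 322.45605885],
       [  0.        , 397.25475066, 200.28928494],
       [  0.        ,   0.        ,   1.        ]]), 'eye': array([0.72540583, 0.50611961, 0.92806346]), 'attitude': array([0.17572131, 0.67181106, 2.54920106])}
top {'mtx': array([[402.62164875,   0.        , 311.69727072],
       [  0.        , 402.62164875, 195.84503716],
       [  0.        ,   0.        ,   1.        ]]), 'eye': array([0.38342292, 0.07771643, 0.97490391]), 'attitude': array([ 0.09517225, -0.07398565, -1.54701362])}
{'t': 0.1, 'joint_positions': array([ 1.22364328e+00,  3.79370860e-01,  1.73472120e+00, -1.57834437e-05,
        1.02850908e+00, -3.33009321e-02]), 'joint_velocities': array([-0.00132979, -0.00061412, -0.00088051, -0.00160345,  0.00122081,
       -0.00185685]), 'tau': array([ 2.89424934e-03, -7.65034890e+01, -4.35298777e+01,  6.52996916e-02,
        3.98291310e-02, -4.42117289e-05]), 'eef_pos': array([0.21599439, 0.66546427, 0.21334413]), 'tcp_rot': array([ 0.24553315,  1.55690356, -0.24709801]), 'ft_force': array([-0.85816075,  0.81567551, -0.51410481]), 'wrist_torque': array([ 0.03165901, -0.04566758,  0.00841496]), 'grip_width': 0.09095130939852482}
```

View pics/scene0.png

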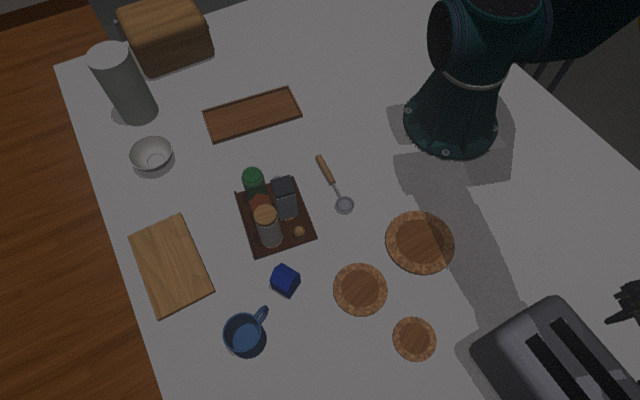

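View pics/top0.png

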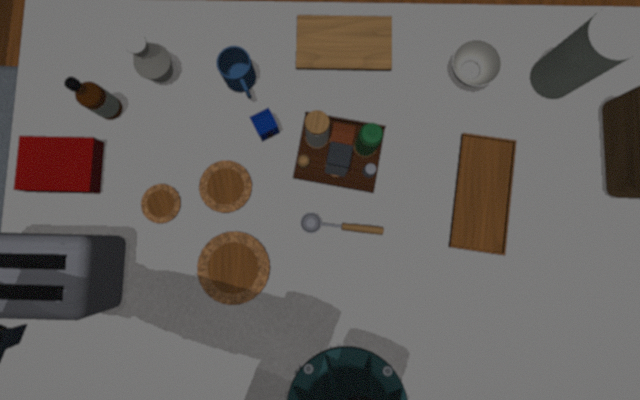

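```bash
cat > h.py <<'E'
import numpy as np,cv2
from scipy.spatial.transform import Rotation as R
from workcell import ctrl
C={n:ctrl.camera_info(n) for n in("scene","top")}
def px2w(n,u,v,z):
    c=C[n];d=np.linalg.inv(c["mtx"])@[u,v,1];d=R.from_rotvec(c["attitude"]).apply(d*[1,-1,-1])
    return c["eye"]+d*(z-c["eye"][2])/d[2]
def w2px(n,P):
    c=C[n];p=R.from_rotvec(c["attitude"]).inv().apply(np.atleast_2d(P)-c["eye"])*[1,-1,-1]
    q=p@c["mtx"].T;return q[:,:2]/q[:,2:]
def crop(n,f,x0,y0,x1,y1,k,draw=()):
    im=ctrl.get_image(n)[y0:y1,x0:x1,::-1]
    im=cv2.convertScaleAbs(cv2.resize(im,None,fx=k,fy=k,interpolation=cv2.INTER_CUBIC),alpha=1.6)
    for P,col in draw:
        q=((w2px(n,P)-[x0,y0]+.5)*k).astype(int)
        cv2.polylines(im,[q.reshape(-1,1,2)],True,col,1)
    cv2.imwrite("pics/"+f,im)
E
python3 - <<'E'
from h import *
crop("top","rack_t.png",285,100,395,200,7)
crop("top","tray_t.png",430,120,530,260,4)
crop("scene","rack_s.png",225,155,325,265,5)
for n,pts in dict(top=[(226,187),(484,193)],scene=[(360,289.5),(252,114)]).items():
    for p in pts: print(n,p,px2w(n,*p,.008))
E
```

```text
top (226, 187) [0.5052663  0.30054338 0.008     ]
top (484, 193) [ 0.5039012  -0.32214541  0.008     ]
scene (360, 289.5) [0.51174281 0.30701902 0.008     ]
scene (252, 114) [ 0.50648219 -0.31467448  0.008     ]
```

View pics/rack_t.png

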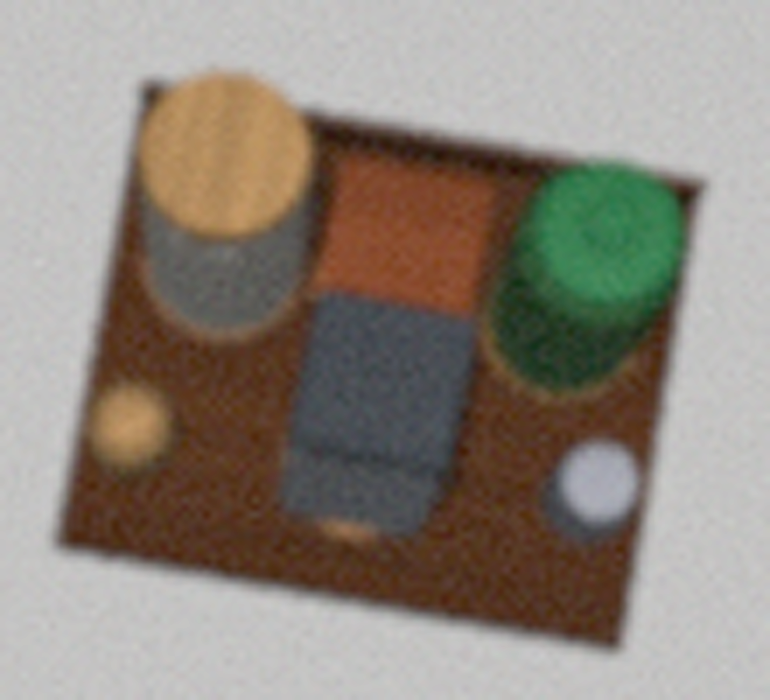

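View pics/tray_t.png

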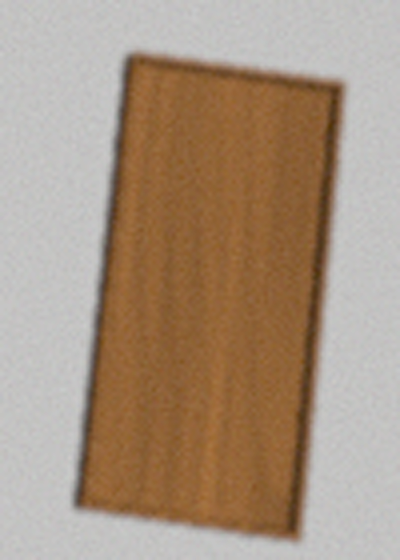

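View pics/rack_s.png

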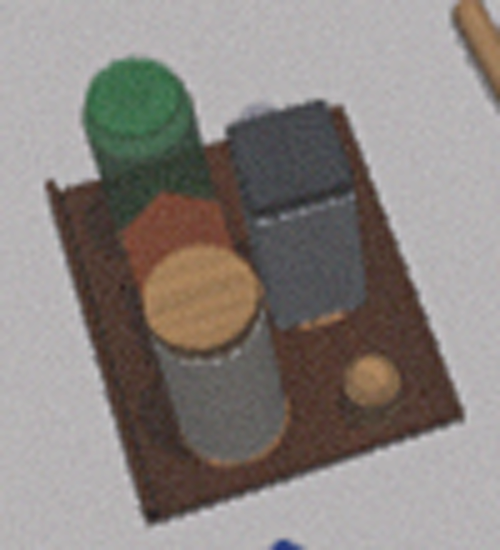

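Run:
```python
from h import *
def P(n,k,ox,oy,x,y,z): return px2w(n,ox+x/k-.5+.5/k,oy+y/k-.5+.5/k,z)
T=lambda x,y,z:P("top",7,285,100,x,y,z)
S=lambda x,y,z:P("scene",5,225,155,x,y,z)
print("FL",T(60,545,.01),S(463,418,.01))
print("FR",T(620,648,.01),S(340,105,.01))
print("RL",T(143,88,.022),S(150,520,.022))
print("RR",T(703,185,.022),S(50,185,.022))
print("can lid",T(226,155,.13+.012),S(202,298,.142))
print("jar knob",T(610,230,.146))
Y=lambda x,y,z:P("top",4,430,120,x,y,z)
c=[Y(130,55,.016),Y(343,82,.016),Y(298,538,.016),Y(78,508,.016)]
print(np.array(c),np.mean(c,0))
# trivets/ellipse
for n,box in (("top",(195,155,258,217)),("scene",(328,258,392,320))):
    im=ctrl.get_image(n)[box[1]:box[3],box[0]:box[2]].astype(int)
    m=((im[...,0]-im[...,2])>25).astype(np.uint8)
    c,_=cv2.findContours(m,cv2.RETR_EXTERNAL,cv2.CHAIN_APPROX_NONE);c=max(c,key=cv2.contourArea)
    e=cv2.fitEllipse(c);print(n,e,px2w(n,e[0][0]+box[0],e[0][1]+box[1],.006))
```

```text
FL [0.53184832 0.13797623 0.01      ] [0.53552554 0.14262199 0.01      ]
FR [ 0.50005813 -0.05579615  0.01      ] [ 0.50266936 -0.05480108  0.01      ]
RL [0.69133991 0.11278996 0.022     ] [0.69598889 0.11943934 0.022     ]
RR [ 0.66046735 -0.08176084  0.022     ] [ 0.66275887 -0.07872562  0.022     ]
can lid [0.63213014 0.0826818  0.142     ] [0.63552389 0.08641431 0.142     ]
jar knob [ 0.61001712 -0.03317782  0.146     ]
[[ 0.6474633  -0.26944024  0.016     ]
 [ 0.63325848 -0.39723992  0.016     ]
 [ 0.3595058  -0.36243297  0.016     ]
 [ 0.37401455 -0.23425542  0.016     ]] [ 0.50356053 -0.31584214  0.016     ]
top ((29.99323844909668, 31.103206634521484), (50.876708984375, 52.02375793457031), 55.0991325378418) [0.50766528 0.30356141 0.006     ]
scene ((31.797578811645508, 31.057430267333984), (51.456939697265625, 53.98599624633789), 124.7921142578125) [0.51112412 0.30544524 0.006     ]
```

```bash
cat >> h.py <<'E'
RC=np.array([.5976,.0302]);RT=np.radians(-9.2)
def rk(x,y): return RC+np.array([x*np.cos(RT)-y*np.sin(RT),x*np.sin(RT)+y*np.cos(RT)])*.001
OFF={"top":np.array([-1.8,-2,0])*.001,"scene":np.array([1.8,2,0])*.001}
def circ(c,r,z): a=np.linspace(0,2*np.pi,40);return np.c_[c[0]+r*np.cos(a),c[1]+r*np.sin(a),0*a+z]
def sq(x,y,hx,hy,z): return np.array([[*rk(x+i*hx,y+j*hy),z] for i,j in((1,1),(1,-1),(-1,-1),(-1,1))])
E
python3 - <<'E'
from h import *
for n,b,k in(("top",(285,100,395,200),7),("scene",(225,155,325,265),5)):
    o=OFF[n];g=(0,255,255);w=(255,255,255)
    D=[(circ(rk(30,60),.027,.14),g),(circ(rk(30,60),.027,.01),g),(circ(rk(30,-60),.027,.118),w),(circ(rk(30,-60),.027,.01),w),(circ(rk(30,-60),.023,.132),w),
     (sq(-30,0,25,25,.138),g),(sq(-30,0,25,25,.01),g),(sq(30,0,25,25,.068),w),(sq(30,0,0,25,.096),w),(sq(0,0,80,100,.01),g)]
    crop(n,f"ov_{n}.png",*b,k,[(p+o,c) for p,c in D])
print([R.from_rotvec(ctrl.get_state()["tcp_rot"]).as_matrix()])
E
```

```text
[array([[-1.19102756e-05,  3.08631551e-01,  9.51181668e-01],
       [-7.75632301e-05,  9.51181665e-01, -3.08631551e-01],
       [-9.99999997e-01, -7.74526094e-05,  1.26096243e-05]])]
```

View pics/ov_top.png

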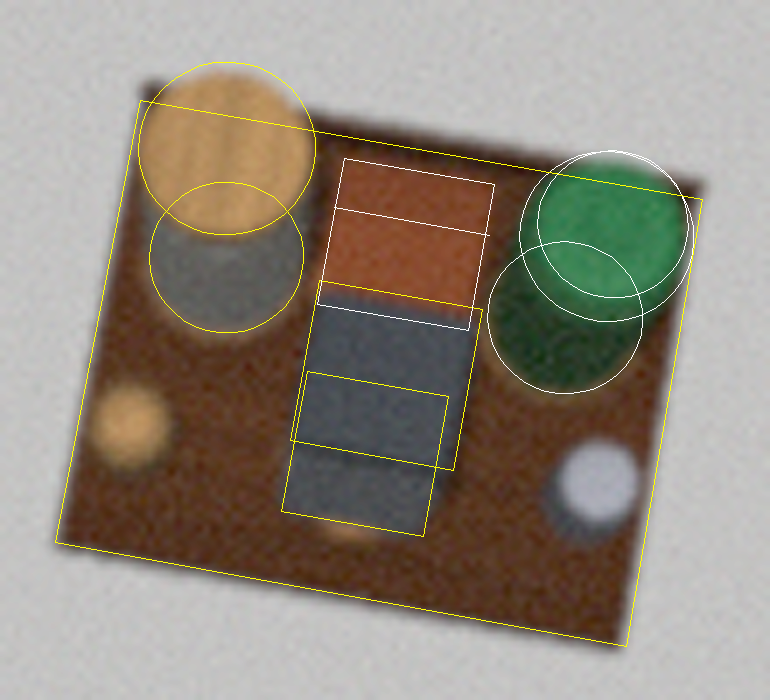

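View pics/ov_scene.png

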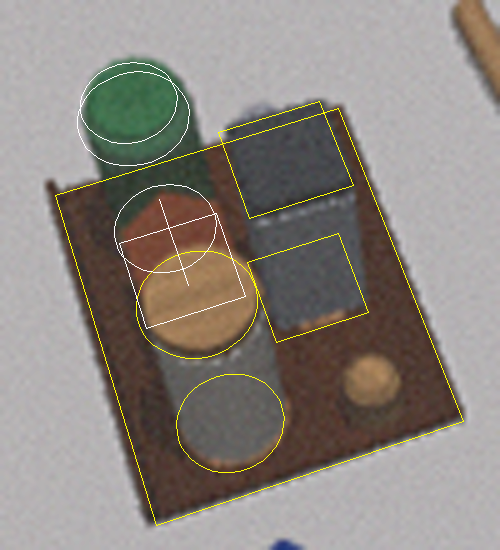

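Call:
{"api": "move_arm", "payload": {"translation": [[0, 0, 50], [0, 0, 50], [0, -40, 20], [30, -50, 0], [35, -50, 0], [35, -50, 0], [35, -50, 0], [35, -50, 0], [35, -50, 0], [35, -50, 0]], "dr": [[0, 0, 0], [0, 0, 0], [0, 0, -10.15], [0, 0, -10.15], [0, 0, -10.15], [0, 0, -10.15], [0, 0, -10.15], [0, 0, -10.15], [0, 0, -10.15], [0, 0, -10.15]], "fingers": [91, 91, 91, 91, 91, 91, 91, 91, 91, 91], "newtons": 25}}

```text
t: 1.7
eef_pos: [0.4569, 0.2741, 0.3343]
tcp_rot: [1.331, 1.126, -1.33]
ft_force: [1.2, 0.2, 0.0]
grip_width: 0.091
```

Call:
{"api": "move_arm", "payload": {"translation": [[30, -32, -12], [30, -32, -12], [30, -32, -12], [30, -32, -12], [30, -32, -12], [28.4, -29.3, -12], [0, 0, 0], [0, 0, 0]], "dr": [[0, 0, 0], [0, 0, 0], [0, 0, 0], [0, 0, 0], [0, 0, 0], [0, 0, 0], [0, 0, 0], [0, 0, 0]], "fingers": [91, 91, 91, 91, 91, 91, 91, 91]}}

```text
t: 2.7
eef_pos: [0.6342, 0.0867, 0.2619]
tcp_rot: [1.326, 1.129, -1.327]
ft_force: [-0.2, 0.6, -0.3]
grip_width: 0.0911
```

```bash
cat >> h.py <<'E'
def st():
    s=ctrl.get_state();M=R.from_rotvec(s["tcp_rot"]).as_matrix()
    print("t",round(s["t"],2),"p",(s["eef_pos"]*1000).round(1),"jaw",np.degrees(np.arctan2(M[1,1],M[0,1])).round(2),"xdown",M[:,0].round(4),"F",s["ft_force"].round(1),"w",round(s["grip_width"]*1000,1),"q",s["joint_positions"].round(2))
E
python3 - <<'E'
from h import *
st()
crop("top","a_t.png",285,60,395,200,5)
crop("scene","a_s.png",205,155,345,295,4)
E
```

```text
t 2.7 p [634.2  86.7 261.9] jaw -9.19 xdown [-3.e-04  1.e-04 -1.e+00] F [-0.2  0.6 -0.3] w 91.1 q [0.1  0.23 1.83 0.   1.08 0.26]
```

View pics/a_s.png

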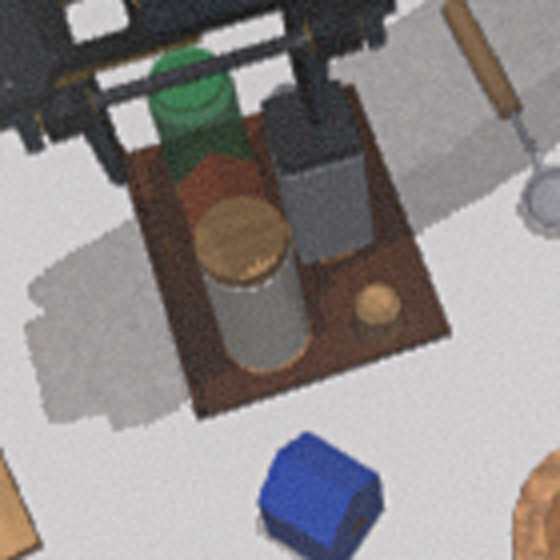

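View pics/a_t.png

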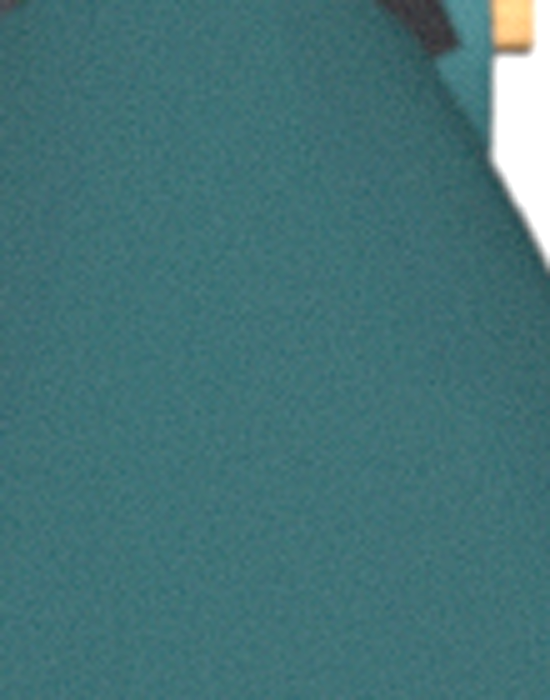

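Run:
```python
from h import *
s=ctrl.get_state();M=R.from_rotvec(s["tcp_rot"]).as_matrix();p=s["eef_pos"]
im=None
D=[]
for sg in(1,-1):
    D.append((np.array([p+M[:,1]*sg*a+M[:,2]*b for a,b in((.0455,.016),(.0455,-.016),(.059,-.016),(.059,.016))]),(0,0,255)))
crop("scene","b_s.png",225,155,305,225,8,D)
st()
```

```text
t 2.85 p [634.1  87.3 262.4] jaw -9.13 xdown [ 5.e-04  1.e-04 -1.e+00] F [ 0.1 -0.2  0.4] w 91.0 q [0.1  0.23 1.83 0.   1.08 0.26]
```

View pics/b_s.png

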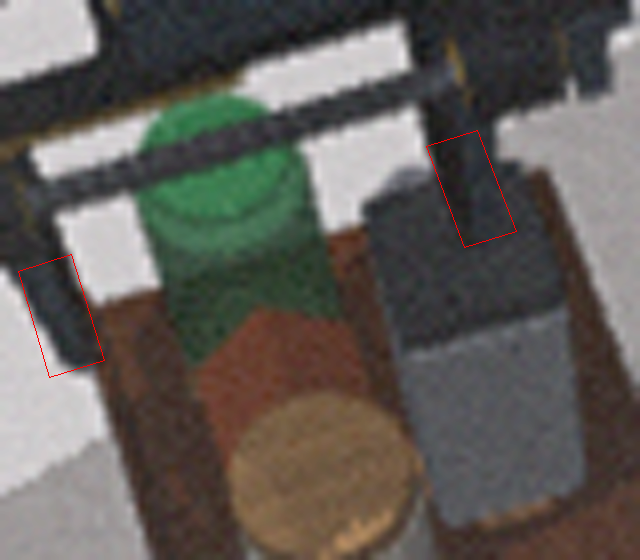

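Call:
{"api": "move_arm", "payload": {"translation": [[1, -2, -24], [0, 0, -30], [0, 0, -30], [0, 0, -30], [0, 0, -30], [0, 0, -20], [0, 0, -10], [0, 0, 0], [0, 0, 0]], "dr": [[0, 0, 0], [0, 0, 0], [0, 0, 0], [0, 0, 0], [0, 0, 0], [0, 0, 0], [0, 0, 0], [0, 0, 0], [0, 0, 0]], "fingers": [91, 91, 91, 91, 91, 91, 91, 91, 91]}}

```text
t: 3.98
eef_pos: [0.6361, 0.0846, 0.0889]
tcp_rot: [1.327, 1.128, -1.325]
ft_force: [0.5, 0.1, -0.1]
grip_width: 0.0912
```

Call:
{"api": "move_arm", "payload": {"translation": [[0, 0, 0], [0, 0, 0], [0, 0, 0], [0, 0, 0], [0, 0, 0]], "dr": [[0, 0, 0], [0, 0, 0], [0, 0, 0], [0, 0, 0], [0, 0, 0]], "fingers": [70, 60, 50, 45, 45]}}

```text
t: 4.6
eef_pos: [0.6355, 0.0845, 0.0879]
tcp_rot: [1.326, 1.129, -1.326]
ft_force: [-0.7, 0.3, 1.3]
grip_width: 0.053
```

Call:
{"api": "move_arm", "payload": {"translation": [[0, 0, 5], [0, 0, 15], [0, 0, 30], [0, 0, 40], [0, 0, 40], [0, -10, 30], [-5, -35, 0], [-5, -45, 0], [-5, -45, 0], [-5, -45, 0]], "dr": [[0, 0, 0], [0, 0, 0], [0, 0, 0], [0, 0, 0], [0, 0, 0], [0, 0, 0], [0, 0, 0], [0, 0, 0], [0, 0, 0], [0, 0, 0]], "fingers": [45, 45, 45, 45, 45, 45, 45, 45, 45, 45]}}

```text
t: 5.85
eef_pos: [0.6152, -0.0968, 0.2491]
tcp_rot: [1.326, 1.129, -1.326]
ft_force: [0.5, -0.8, -2.9]
grip_width: 0.0536
```

Call:
{"api": "move_arm", "payload": {"translation": [[-5, -45, 0], [-5, -45, 0], [-5, -45, 0], [-5, -45, 0], [-5, -35, 0], [-0.5, -14.5, 0], [0, 0, -30], [0, 0, -40], [0, 0, -40], [0, 0, -25]], "dr": [[0, 0, 0], [0, 0, 0], [0, 0, 0], [0, 0, 0], [0, 0, 0], [0, 0, 0], [0, 0, 0], [0, 0, 0], [0, 0, 0], [0, 0, 0]], "fingers": [45, 45, 45, 45, 45, 45, 45, 45, 45, 45]}}

```text
t: 7.1
eef_pos: [0.5896, -0.3239, 0.1115]
tcp_rot: [1.326, 1.131, -1.327]
ft_force: [1.1, -0.7, -3.0]
grip_width: 0.0535
```

Run:
```python
from h import *
st()
crop("scene","c_s.png",190,70,330,220,4)
```

```text
t 7.1 p [ 589.6 -323.9  111.5] jaw -9.15 xdown [-0.0014  0.001  -1.    ] F [ 1.1 -0.7 -3. ] w 53.5 q [-0.54  0.46  1.83  0.    0.85 -0.38]
```

View pics/c_s.png

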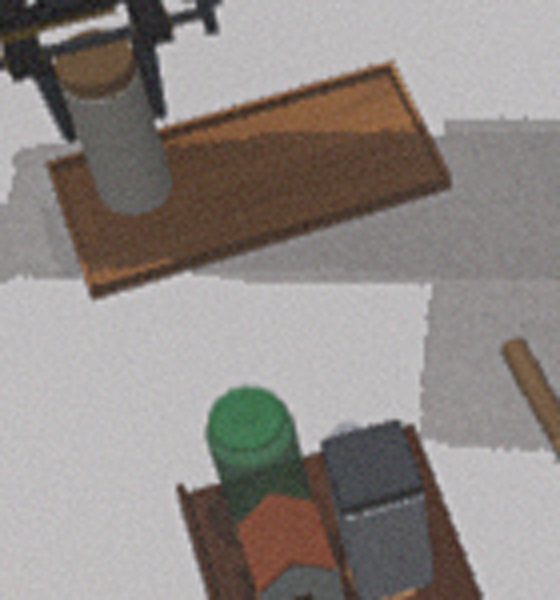

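Call:
{"api": "move_arm", "payload": {"translation": [[0, 0, -15], [0, 0, -8], [0, 0, -3], [0, 0, -1], [0, 0, 0]], "dr": [[0, 0, 0], [0, 0, 0], [0, 0, 0], [0, 0, 0], [0, 0, 0]], "fingers": [45, 45, 45, 45, 45]}}

```text
t: 7.78
eef_pos: [0.5902, -0.3251, 0.0864]
tcp_rot: [1.326, 1.128, -1.326]
ft_force: [0.1, -0.2, -2.8]
grip_width: 0.0537
```

Call:
{"api": "move_arm", "payload": {"translation": [[0, 0, -1.5], [0, 0, -1], [0, 0, -1], [0, 0, 0]], "dr": [[0, 0, 0], [0, 0, 0], [0, 0, 0], [0, 0, 0]], "fingers": [45, 45, 45, 45]}}

```text
t: 8.28
eef_pos: [0.59, -0.3251, 0.083]
tcp_rot: [1.326, 1.129, -1.326]
ft_force: [-2.7, 1.4, 5.8]
grip_width: 0.0538
```

Contact. Release to 68 mm and rise, then go over the jar.

Call:
{"api": "move_arm", "payload": {"translation": [[0, 0, 0], [0, 0, 0], [0, 0, 0], [0, 0, 20], [0, 0, 40], [0, 0, 45], [0, 0, 45], [5, 40, 30], [4, 55, 0], [4, 55, 0]], "dr": [[0, 0, 0], [0, 0, 0], [0, 0, 0], [0, 0, 0], [0, 0, 0], [0, 0, 0], [0, 0, 0], [0, 0, 0], [0, 0, 0], [0, 0, 0]], "fingers": [60, 68, 68, 68, 68, 68, 68, 80, 91, 91]}}

```text
t: 9.52
eef_pos: [0.6031, -0.1737, 0.2645]
tcp_rot: [1.327, 1.127, -1.325]
ft_force: [0.6, 1.4, 0.9]
grip_width: 0.0905
```

Call:
{"api": "move_arm", "payload": {"translation": [[4, 55, 0], [4, 50, 0], [4, 36, 0], [1.1, 0.5, 0], [0, 0, 0]], "dr": [[0, 0, 0], [0, 0, 0], [0, 0, 0], [0, 0, 0], [0, 0, 0]], "fingers": [91, 91, 91, 91, 91]}}

```text
t: 10.15
eef_pos: [0.6162, -0.0338, 0.2634]
tcp_rot: [1.326, 1.128, -1.325]
ft_force: [0.2, -0.3, -0.4]
grip_width: 0.0909
```

Run:
```python
from h import *
st()
crop("scene","d_s.png",190,70,330,220,4)
```

```text
t 10.15 p [616.2 -33.8 263.4] jaw -9.16 xdown [ 9.e-04 -2.e-04 -1.e+00] F [ 0.2 -0.3 -0.4] w 90.9 q [-0.09  0.19  1.88 -0.    1.07  0.07]
```

View pics/d_s.png

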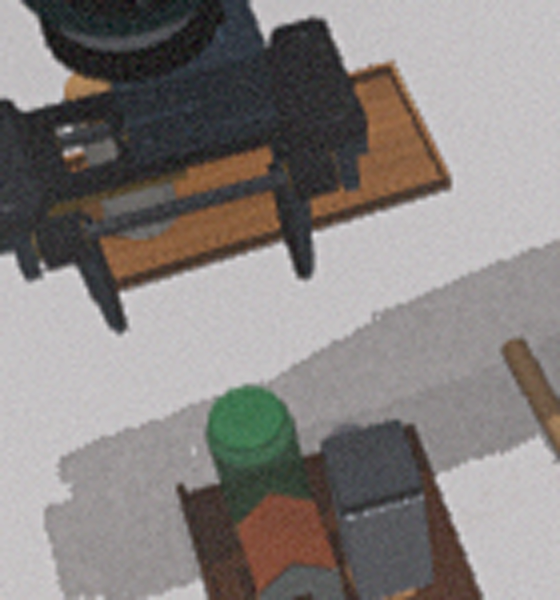

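Call:
{"api": "move_arm", "payload": {"translation": [[0, 0, -30], [0, 0, -35], [0, 0, -35], [0, 0, -35], [0, 0, -25], [0, 0, -15], [0, 0, 0], [0, 0, 0]], "dr": [[0, 0, 0], [0, 0, 0], [0, 0, 0], [0, 0, 0], [0, 0, 0], [0, 0, 0], [0, 0, 0], [0, 0, 0]], "fingers": [91, 91, 91, 91, 91, 91, 91, 91]}}

```text
t: 11.2
eef_pos: [0.6167, -0.0338, 0.0884]
tcp_rot: [1.327, 1.128, -1.326]
ft_force: [1.0, -0.7, -0.1]
grip_width: 0.0914
```

Call:
{"api": "move_arm", "payload": {"translation": [[0, 0, 0], [0, 0, 0], [0, 0, 0], [0, 0, 0], [0, 0, 0]], "dr": [[0, 0, 0], [0, 0, 0], [0, 0, 0], [0, 0, 0], [0, 0, 0]], "fingers": [70, 60, 50, 45, 45], "newtons": 30}}

```text
t: 11.82
eef_pos: [0.616, -0.0334, 0.0875]
tcp_rot: [1.326, 1.129, -1.326]
ft_force: [-1.1, -0.2, 2.0]
grip_width: 0.0537
```

Call:
{"api": "move_arm", "payload": {"translation": [[0, 0, 5], [0, 0, 15], [0, 0, 35], [0, 0, 45], [-10, -15, 40], [-25, -35, 10], [-32, -44, 0], [-32, -44, 0], [-32, -44, 0], [-32, -44, 0]], "dr": [[0, 0, 0], [0, 0, 0], [0, 0, 0], [0, 0, 0], [0, 0, 0], [0, 0, 0], [0, 0, 0], [0, 0, 0], [0, 0, 0], [0, 0, 0]], "fingers": [45, 45, 45, 45, 45, 45, 45, 45, 45, 45]}}

```text
t: 13.08
eef_pos: [0.4519, -0.2607, 0.2385]
tcp_rot: [1.326, 1.128, -1.326]
ft_force: [1.9, -0.5, -2.6]
grip_width: 0.0535
```

Call:
{"api": "move_arm", "payload": {"translation": [[-25, -33, 0], [-7, -10.5, 0], [0, 0, 0], [0, 0, -40], [0, 0, -45], [0, 0, -40], [0, 0, -18], [0, 0, -6], [0, 0, 0]], "dr": [[0, 0, 0], [0, 0, 0], [0, 0, 0], [0, 0, 0], [0, 0, 0], [0, 0, 0], [0, 0, 0], [0, 0, 0], [0, 0, 0]], "fingers": [45, 45, 45, 45, 45, 45, 45, 45, 45]}}

```text
t: 14.2
eef_pos: [0.4218, -0.3031, 0.0892]
tcp_rot: [1.326, 1.128, -1.326]
ft_force: [1.4, 0.3, -2.0]
grip_width: 0.0532
```

Call:
{"api": "move_arm", "payload": {"translation": [[0, 0, -3], [0, 0, -2], [0, 0, -1], [0, 0, 0]], "dr": [[0, 0, 0], [0, 0, 0], [0, 0, 0], [0, 0, 0]], "fingers": [45, 45, 45, 45]}}

```text
t: 14.7
eef_pos: [0.4211, -0.303, 0.0825]
tcp_rot: [1.326, 1.129, -1.326]
ft_force: [0.8, -0.5, -2.0]
grip_width: 0.0533
```

Run:
```python
from h import *
st()
crop("scene","e_s.png",190,70,330,220,4)
```

```text
t 14.7 p [ 421.1 -303.    82.5] jaw -9.18 xdown [ 1.e-04 -1.e-04 -1.e+00] F [ 0.8 -0.5 -2. ] w 53.3 q [-0.67  0.31  2.15  0.    0.69 -0.51]
```

View pics/e_s.png

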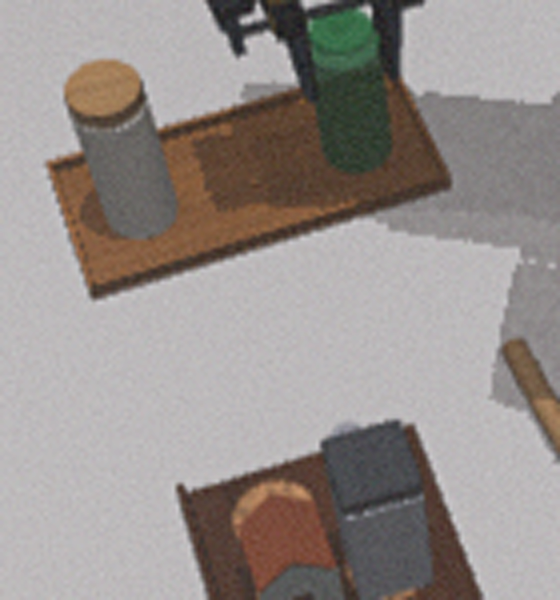

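Call:
{"api": "move_arm", "payload": {"translation": [[0, 0, -1], [0, 0, 0]], "dr": [[0, 0, 0], [0, 0, 0]], "fingers": [45, 45]}}

```text
t: 15.0
eef_pos: [0.4213, -0.3032, 0.0824]
tcp_rot: [1.326, 1.129, -1.326]
ft_force: [-7.2, 2.8, 17.7]
grip_width: 0.0535
```

Call:
{"api": "move_arm", "payload": {"translation": [[0, 0, -1], [0, 0, 0]], "dr": [[0, 0, 0], [0, 0, 0]], "fingers": [45, 45]}}

```text
t: 15.25
eef_pos: [0.4216, -0.3036, 0.0823]
tcp_rot: [1.326, 1.129, -1.326]
ft_force: [-8.7, 6.6, 34.4]
grip_width: 0.0533
```

Call:
{"api": "move_arm", "payload": {"translation": [[0, 0, 1.5], [0, 0, 0], [0, 0, 0], [0, 0, 20], [0, 0, 40], [0, 0, 50], [0, 0, 50], [15, 30, 20], [20, 50, 0], [20, 50, 0]], "dr": [[0, 0, 0], [0, 0, 0], [0, 0, 0], [0, 0, 0], [0, 0, 0], [0, 0, 0], [0, 0, 0], [0, 0, 10], [0, 0, 10], [0, 0, 10]], "fingers": [60, 68, 68, 68, 68, 68, 68, 80, 91, 91]}}

```text
t: 16.5
eef_pos: [0.4765, -0.1717, 0.2622]
tcp_rot: [0.934, 1.361, -0.934]
ft_force: [0.8, -0.3, 0.0]
grip_width: 0.0905
```

Call:
{"api": "move_arm", "payload": {"translation": [[20, 50, 0], [20, 50, 0], [20, 50, 0], [20, 40, 0], [10, 18, 0], [0, 0, 0], [0, 0, 0]], "dr": [[0, 0, 10], [0, 0, 10], [0, 0, 10], [0, 0, 10], [0, 0, 10], [0, 0, 10], [0, 0, 0]], "fingers": [91, 91, 91, 91, 91, 91, 91]}}

```text
t: 17.38
eef_pos: [0.566, 0.0352, 0.2616]
tcp_rot: [0.126, 1.568, -0.126]
ft_force: [-0.7, 0.4, 0.6]
grip_width: 0.0908
```

Run:
```python
from h import *
st()
crop("scene","f_s.png",190,70,330,220,4)
```

```text
t 17.38 p [566.   35.2 261.6] jaw 80.79 xdown [-5.e-04 -1.e-04 -1.e+00] F [-0.7  0.4  0.6] w 90.8 q [ 0.02  0.11  1.97 -0.    1.05 -1.39]
```

View pics/f_s.png

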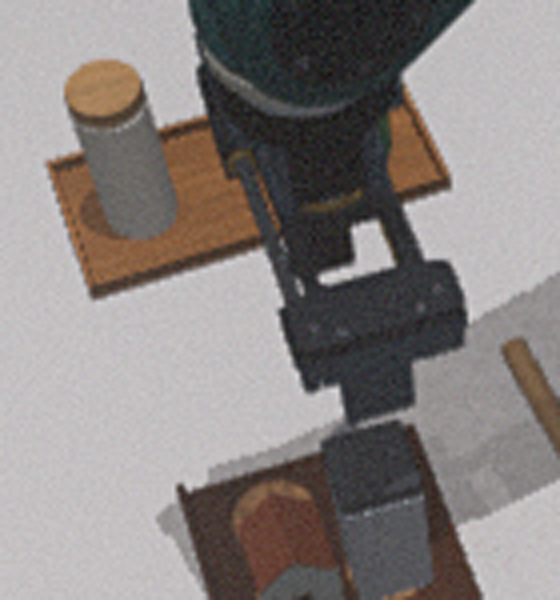

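Call:
{"api": "move_arm", "payload": {"translation": [[0, 0, -30], [0, 0, -35], [0, 0, -35], [0, 0, -35], [0, 0, -25], [0, 0, -14], [0, 0, 0], [0, 0, 0]], "dr": [[0, 0, 0], [0, 0, 0], [0, 0, 0], [0, 0, 0], [0, 0, 0], [0, 0, 0], [0, 0, 0], [0, 0, 0]], "fingers": [91, 91, 91, 91, 91, 91, 91, 91]}}

```text
t: 18.42
eef_pos: [0.5667, 0.035, 0.0889]
tcp_rot: [0.127, 1.566, -0.126]
ft_force: [0.2, 0.3, -0.1]
grip_width: 0.0909
```

Call:
{"api": "move_arm", "payload": {"translation": [[0, 0, 0], [0, 0, 0], [0, 0, 0], [0, 0, 0], [0, 0, 0]], "dr": [[0, 0, 0], [0, 0, 0], [0, 0, 0], [0, 0, 0], [0, 0, 0]], "fingers": [70, 60, 50, 42, 42], "newtons": 25}}

```text
t: 19.05
eef_pos: [0.5661, 0.035, 0.088]
tcp_rot: [0.126, 1.567, -0.126]
ft_force: [-0.9, 0.6, 1.5]
grip_width: 0.0501
```

Call:
{"api": "move_arm", "payload": {"translation": [[0, 0, 5], [0, 0, 15], [0, 0, 35], [0, 0, 45], [-2, -15, 40], [-7, -35, 12], [-8, -48, 0], [-9, -50, 0], [-9, -50, 0], [-9, -50, 0]], "dr": [[0, 0, 0], [0, 0, 0], [0, 0, 0], [0, 0, 0], [0, 0, 0], [0, 0, 0], [0, 0, 0], [0, 0, 0], [0, 0, 0], [0, 0, 0]], "fingers": [42, 42, 42, 42, 42, 42, 42, 42, 42, 42]}}

```text
t: 20.3
eef_pos: [0.5215, -0.2145, 0.2411]
tcp_rot: [0.125, 1.566, -0.126]
ft_force: [0.9, -0.3, -3.1]
grip_width: 0.05
```

Call:
{"api": "move_arm", "payload": {"translation": [[-9, -50, 0], [-6, -38, 0], [-2.5, -13, 0], [0, 0, 0], [0, 0, -40], [0, 0, -45], [0, 0, -40], [0, 0, -18], [0, 0, -7], [0, 0, 0]], "dr": [[0, 0, 0], [0, 0, 0], [0, 0, 0], [0, 0, 0], [0, 0, 0], [0, 0, 0], [0, 0, 0], [0, 0, 0], [0, 0, 0], [0, 0, 0]], "fingers": [42, 42, 42, 42, 42, 42, 42, 42, 42, 42]}}

```text
t: 21.55
eef_pos: [0.5052, -0.314, 0.0908]
tcp_rot: [0.125, 1.566, -0.126]
ft_force: [-0.5, 0.1, -2.6]
grip_width: 0.0497
```

Call:
{"api": "move_arm", "payload": {"translation": [[0, 0, -4], [0, 0, -2], [0, 0, -1], [0, 0, 0]], "dr": [[0, 0, 0], [0, 0, 0], [0, 0, 0], [0, 0, 0]], "fingers": [42, 42, 42, 42]}}

```text
t: 22.05
eef_pos: [0.5046, -0.314, 0.083]
tcp_rot: [0.126, 1.567, -0.126]
ft_force: [-0.0, 0.3, -1.9]
grip_width: 0.0498
```

Call:
{"api": "move_arm", "payload": {"translation": [[0, 0, -1], [0, 0, 0]], "dr": [[0, 0, 0], [0, 0, 0]], "fingers": [42, 42]}}

```text
t: 22.3
eef_pos: [0.5048, -0.3142, 0.0829]
tcp_rot: [0.126, 1.567, -0.126]
ft_force: [-5.3, 3.4, 12.7]
grip_width: 0.05
```

Call:
{"api": "move_arm", "payload": {"translation": [[0, 0, 0.5], [0, 0, 0], [0, 0, 0], [0, 0, 30], [0, 0, 45], [0, 0, 50], [0, 0, 50], [0, 0, 0]], "dr": [[0, 0, 0], [0, 0, 0], [0, 0, 0], [0, 0, 0], [0, 0, 0], [0, 0, 0], [0, 0, 0], [0, 0, 0]], "fingers": [60, 80, 80, 80, 80, 80, 80, 80]}}

```text
t: 23.3
eef_pos: [0.5062, -0.3151, 0.2615]
tcp_rot: [0.123, 1.562, -0.128]
ft_force: [0.2, 0.6, -0.9]
grip_width: 0.0801
```

Run:
```python
from h import *
st()
for n,b,k in(("top",(285,100,395,200),7),("scene",(190,70,330,265),3)):
    o=OFF[n];g=(0,255,255);w=(255,255,255)
    D=[(sq(30,0,25,25,.068),w),(sq(30,0,0,25,.096),w),(sq(0,0,80,100,.01),g)]
    crop(n,f"g_{n}.png",*b,k,[(p+o,c) for p,c in D])
```

```text
t 23.3 p [ 506.2 -315.1  261.5] jaw 80.82 xdown [ 0.0053 -0.0036 -1.    ] F [ 0.2  0.6 -0.9] w 80.1 q [-0.6   0.16  1.92 -0.    1.05 -2.01]
```

View pics/g_top.png

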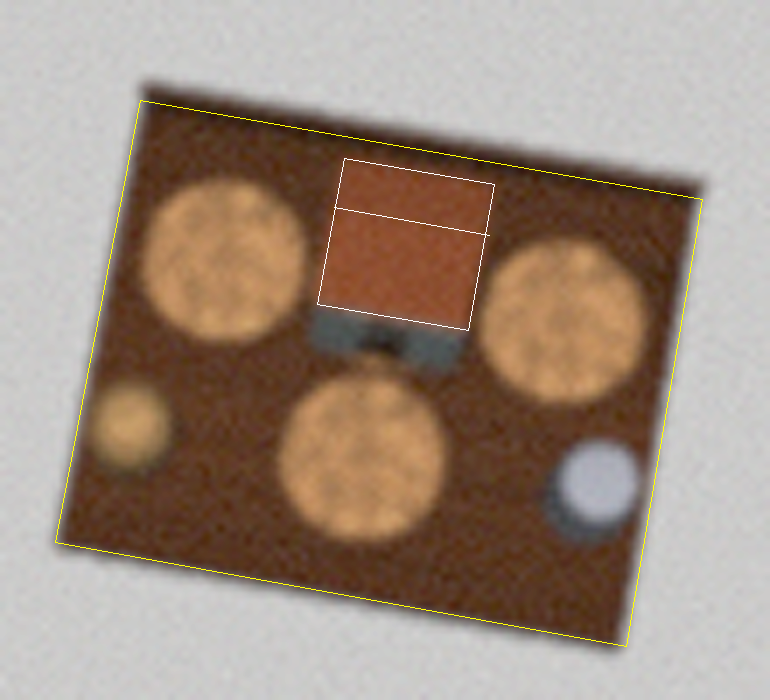

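View pics/g_scene.png

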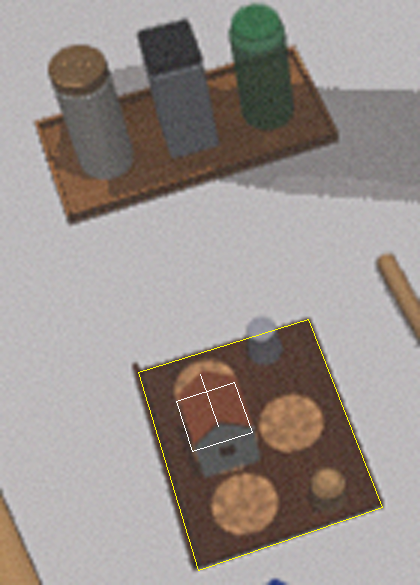

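Call:
{"api": "move_arm", "payload": {"translation": [[15, 40, 0], [18, 50, 0], [18, 50, 0], [18, 50, 0], [18, 50, 0], [18, 50, 0], [13, 38, 0], [4, 12, 0], [0, 0, 0], [0, 0, 0]], "dr": [[0, 0, 0], [0, 0, 0], [0, 0, 0], [0, 0, 0], [0, 0, 0], [0, 0, 0], [0, 0, 0], [0, 0, 0], [0, 0, 0], [0, 0, 0]], "fingers": [80, 80, 80, 80, 80, 80, 80, 80, 80, 80]}}

```text
t: 24.65
eef_pos: [0.6261, 0.025, 0.2569]
tcp_rot: [0.126, 1.568, -0.127]
ft_force: [-0.2, -0.2, -0.6]
grip_width: 0.0797
```

Call:
{"api": "move_arm", "payload": {"translation": [[1, 0.5, -40], [0, 0, -45], [0, 0, -45], [0, 0, -35], [0, 0, -25], [0, 0, -20], [0, 0, -10], [0, 0, -5], [0, 0, 0]], "dr": [[0, 0, 0], [0, 0, 0], [0, 0, 0], [0, 0, 0], [0, 0, 0], [0, 0, 0], [0, 0, 0], [0, 0, 0], [0, 0, 0]], "fingers": [80, 80, 80, 80, 80, 80, 80, 80, 80]}}

```text
t: 25.78
eef_pos: [0.6279, 0.0265, 0.0328]
tcp_rot: [0.126, 1.567, -0.126]
ft_force: [0.1, -0.3, -0.7]
grip_width: 0.0801
```

Call:
{"api": "move_arm", "payload": {"translation": [[0, 0, 0], [0, 0, 0], [0, 0, 0], [0, 0, 0], [0, 0, 0]], "dr": [[0, 0, 0], [0, 0, 0], [0, 0, 0], [0, 0, 0], [0, 0, 0]], "fingers": [70, 60, 50, 42, 42], "newtons": 18}}

```text
t: 26.4
eef_pos: [0.6277, 0.0265, 0.0327]
tcp_rot: [0.126, 1.567, -0.126]
ft_force: [-0.5, -1.2, 5.6]
grip_width: 0.0499
```

Call:
{"api": "move_arm", "payload": {"translation": [[0, 0, 5], [0, 0, 20], [0, 0, 45], [0, 0, 45], [-10, 20, 10], [-18, 42, 0], [-20, 48, 0], [-20, 48, 0], [-20, 48, 0], [-18, 44, 0]], "dr": [[0, 0, 0], [0, 0, 0], [0, 0, 0], [0, 0, 0], [0, 0, 0], [0, 0, 0], [0, 0, 0], [0, 0, 0], [0, 0, 0], [0, 0, 0]], "fingers": [42, 42, 42, 42, 42, 42, 42, 42, 42, 42]}}

```text
t: 27.65
eef_pos: [0.5196, 0.2784, 0.1573]
tcp_rot: [0.125, 1.568, -0.126]
ft_force: [0.1, -0.9, -1.8]
grip_width: 0.05
```

Call:
{"api": "move_arm", "payload": {"translation": [[-9, 23, 0], [-2.7, 5.5, 0], [0, 0, 0], [0, 0, -35], [0, 0, -40], [0, 0, -20], [0, 0, 0]], "dr": [[0, 0, 0], [0, 0, 0], [0, 0, 0], [0, 0, 0], [0, 0, 0], [0, 0, 0], [0, 0, 0]], "fingers": [42, 42, 42, 42, 42, 42, 42]}}

```text
t: 28.52
eef_pos: [0.5095, 0.3042, 0.0615]
tcp_rot: [0.125, 1.569, -0.127]
ft_force: [0.6, -0.1, -0.7]
grip_width: 0.0496
```

Run:
```python
from h import *
st()
g=(0,255,255)
P=circ((.51,.305),.065,.008)
crop("scene","i_s.png",300,230,430,340,5,[(P,g)])
crop("top","i_t.png",180,140,270,230,6,[(P,g)])
```

```text
t 28.52 p [509.5 304.2  61.5] jaw 80.78 xdown [-0.002  -0.0011 -1.    ] F [ 0.6 -0.1 -0.7] w 49.6 q [ 0.5   0.44  2.   -0.    0.71 -0.91]
```

View pics/i_s.png

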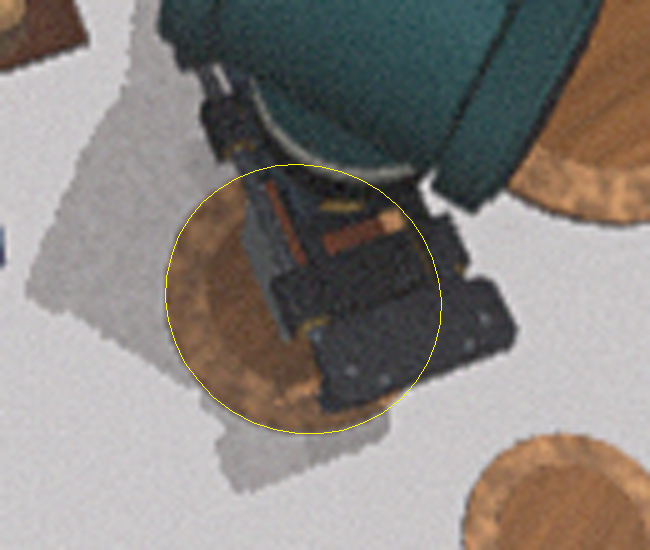

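View pics/i_t.png

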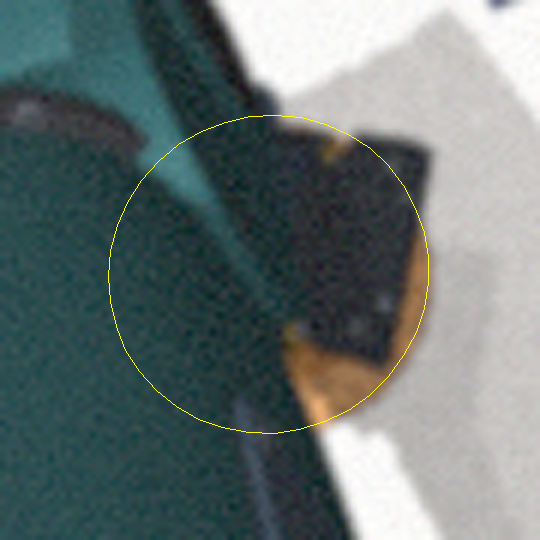

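Call:
{"api": "move_arm", "payload": {"translation": [[0.5, 0.5, -12], [0, 0, -10], [0, 0, -5], [0, 0, -2], [0, 0, 0]], "dr": [[0, 0, 0], [0, 0, 0], [0, 0, 0], [0, 0, 0], [0, 0, 0]], "fingers": [42, 42, 42, 42, 42]}}

```text
t: 29.25
eef_pos: [0.5104, 0.3056, 0.0334]
tcp_rot: [0.126, 1.567, -0.126]
ft_force: [0.2, 0.1, -1.6]
grip_width: 0.0502
```

Call:
{"api": "move_arm", "payload": {"translation": [[0, 0, -1.5], [0, 0, -1], [0, 0, 0]], "dr": [[0, 0, 0], [0, 0, 0], [0, 0, 0]], "fingers": [42, 42, 42]}}

```text
t: 29.62
eef_pos: [0.5104, 0.3055, 0.0309]
tcp_rot: [0.126, 1.567, -0.126]
ft_force: [0.9, 0.2, -1.6]
grip_width: 0.0499
```

Call:
{"api": "move_arm", "payload": {"translation": [[0, 0, -1], [0, 0, 0]], "dr": [[0, 0, 0], [0, 0, 0]], "fingers": [42, 42]}}

```text
t: 29.88
eef_pos: [0.5105, 0.3056, 0.0307]
tcp_rot: [0.126, 1.567, -0.126]
ft_force: [-4.6, -3.1, 13.2]
grip_width: 0.0499
```

Contact. Release and rise, then move away to inspect.

Call:
{"api": "move_arm", "payload": {"translation": [[0, 0, 0.5], [0, 0, 0], [0, 0, 0], [0, 0, 0], [0, 0, 25], [0, 0, 45], [0, 0, 55], [0, -20, 55], [0, -50, 40], [0, -60, 0]], "dr": [[0, 0, 0], [0, 0, 0], [0, 0, 0], [0, 0, 0], [0, 0, 0], [0, 0, 0], [0, 0, 0], [0, 0, 0], [0, 0, 0], [0, 0, 0]], "fingers": [55, 75, 80, 80, 80, 80, 80, 80, 80, 80]}}

```text
t: 31.12
eef_pos: [0.5117, 0.1764, 0.2528]
tcp_rot: [0.126, 1.562, -0.123]
ft_force: [0.3, 0.1, -0.2]
grip_width: 0.0798
```

Call:
{"api": "move_arm", "payload": {"translation": [[0, -60, 0], [0, -60, 0], [0, -60, 0], [0, -50, 0]], "dr": [[0, 0, 0], [0, 0, 0], [0, 0, 0], [0, 0, 0]], "fingers": [80, 80, 80, 80]}}

```text
t: 31.62
eef_pos: [0.51, -0.0554, 0.2496]
tcp_rot: [0.126, 1.567, -0.126]
ft_force: [0.6, 0.1, -0.7]
grip_width: 0.08
```

Run:
```python
from h import *
st()
g=(0,255,255);w=(255,255,255)
P=circ((.51,.305),.065,.008)
c=np.array([.5105,.3055])-rk(30,0)
def q(hx,z): 
    s=sq(30,0,hx,25,z);s[:,:2]+=c;return s
for n,b,k in(("scene",(300,230,430,340),5),("top",(180,140,270,230),6)):
    crop(n,f"j_{n}.png",*b,k,[(P,g),(q(25,.066),w),(q(0,.094),w)])
```

```text
t 31.62 p [510.  -55.4 249.6] jaw 80.79 xdown [ 4.e-04 -1.e-04 -1.e+00] F [ 0.6  0.1 -0.7] w 80.0 q [-0.15  0.03  2.09 -0.    1.02 -1.56]
```

View pics/j_scene.png

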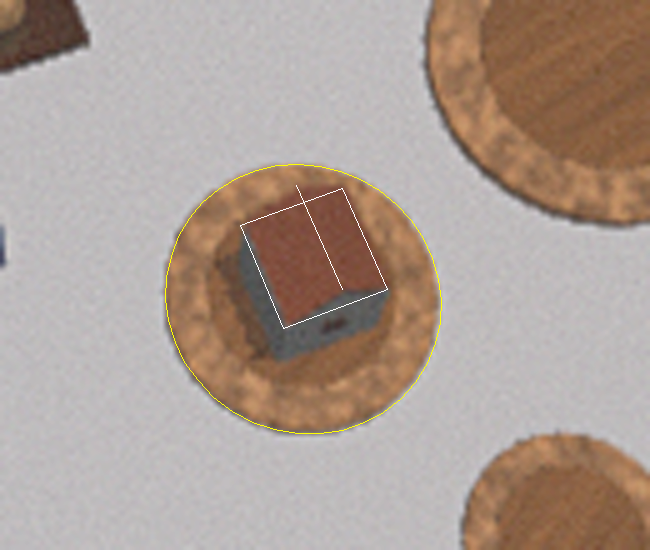

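View pics/j_top.png

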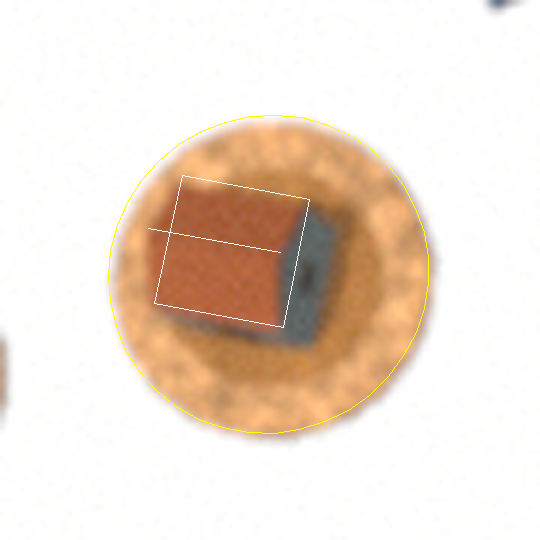

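Call:
{"api": "move_arm", "payload": {"translation": [[0, -40, 0], [-1, -50, 0], [-1, -50, 0], [-1, -50, 0], [-1, -45, 0], [-1.2, -23.8, 0], [0, 0, 0], [0, 0, 0]], "dr": [[0, 0, 0], [0, 0, 0], [0, 0, 0], [0, 0, 0], [0, 0, 0], [0, 0, 0], [0, 0, 0], [0, 0, 0]], "fingers": [80, 80, 80, 80, 80, 80, 80, 80]}}

```text
t: 32.72
eef_pos: [0.5052, -0.3109, 0.2493]
tcp_rot: [0.126, 1.568, -0.125]
ft_force: [0.5, 0.2, -0.2]
grip_width: 0.0797
```

Run:
```python
from h import *
st()
crop("scene","k_s.png",190,70,330,265,3)
```

```text
t 32.73 p [ 505.2 -310.9  249.3] jaw 80.85 xdown [-3.e-04  4.e-04 -1.e+00] F [ 0.5  0.2 -0.2] w 79.7 q [-0.59  0.17  1.93  0.    1.04 -2.  ]
```

View pics/k_s.png

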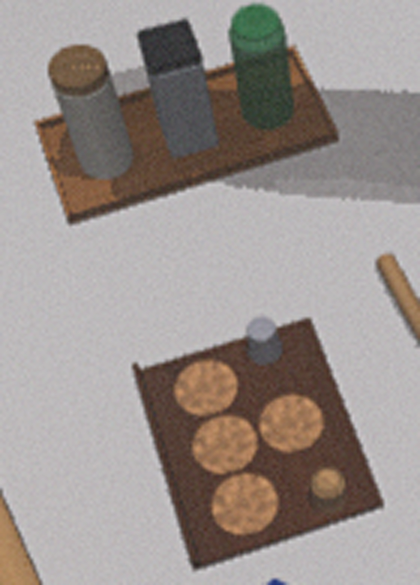

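Call:
{"api": "move_arm", "payload": {"translation": [[-0.3, -3.2, -30], [0, 0, -40], [0, 0, -40], [0, 0, -30], [0, 0, -16], [0, 0, -9], [0, 0, 0], [0, 0, 0]], "dr": [[0, 0, 0], [0, 0, 0], [0, 0, 0], [0, 0, 0], [0, 0, 0], [0, 0, 0], [0, 0, 0], [0, 0, 0]], "fingers": [80, 80, 80, 80, 80, 80, 80, 80]}}

```text
t: 33.78
eef_pos: [0.5054, -0.3156, 0.0855]
tcp_rot: [0.125, 1.566, -0.126]
ft_force: [0.3, 0.7, -0.2]
grip_width: 0.0801
```

Call:
{"api": "move_arm", "payload": {"translation": [[0, 0, 0], [0, 0, 0], [0, 0, 0], [0, 0, 0], [0, 0, 0]], "dr": [[0, 0, 0], [0, 0, 0], [0, 0, 0], [0, 0, 0], [0, 0, 0]], "fingers": [70, 60, 50, 42, 42], "newtons": 25}}

```text
t: 34.4
eef_pos: [0.505, -0.3153, 0.0846]
tcp_rot: [0.126, 1.567, -0.126]
ft_force: [0.3, 0.7, 2.6]
grip_width: 0.0501
```

Call:
{"api": "move_arm", "payload": {"translation": [[0, 0, 5], [0, 0, 15], [0, 0, 40], [0, 0, 50], [0, 0, 45], [6, 35, 5], [8, 48, 0], [9, 50, 0], [9, 50, 0], [9, 50, 0]], "dr": [[0, 0, 0], [0, 0, 0], [0, 0, 0], [0, 0, 0], [0, 0, 0], [0, 0, 0], [0, 0, 0], [0, 0, 0], [0, 0, 0], [0, 0, 0]], "fingers": [42, 42, 42, 42, 42, 42, 42, 42, 42, 42]}}

```text
t: 35.65
eef_pos: [0.5459, -0.0807, 0.2455]
tcp_rot: [0.126, 1.566, -0.126]
ft_force: [1.0, -1.4, -2.8]
grip_width: 0.0499
```

Call:
{"api": "move_arm", "payload": {"translation": [[9, 50, 0], [7, 42, 0], [4.2, 25.3, 0], [0, 0, 0], [0, 0, -40], [0, 0, -45], [0, 0, -40], [0, 0, -20], [0, 0, -5], [0, 0, 0]], "dr": [[0, 0, 0], [0, 0, 0], [0, 0, 0], [0, 0, 0], [0, 0, 0], [0, 0, 0], [0, 0, 0], [0, 0, 0], [0, 0, 0], [0, 0, 0]], "fingers": [42, 42, 42, 42, 42, 42, 42, 42, 42, 42]}}

```text
t: 36.9
eef_pos: [0.5668, 0.0348, 0.0955]
tcp_rot: [0.126, 1.566, -0.126]
ft_force: [-0.0, 0.7, -2.0]
grip_width: 0.05
```

Call:
{"api": "move_arm", "payload": {"translation": [[-0.3, 0, -3], [0, 0, -1.5], [0, 0, -0.5], [0, 0, 0]], "dr": [[0, 0, 0], [0, 0, 0], [0, 0, 0], [0, 0, 0]], "fingers": [42, 42, 42, 42]}}

```text
t: 37.4
eef_pos: [0.5659, 0.035, 0.0896]
tcp_rot: [0.126, 1.567, -0.126]
ft_force: [-0.7, 0.5, -1.7]
grip_width: 0.05
```

Call:
{"api": "move_arm", "payload": {"translation": [[0, 0, -1], [0, 0, 0]], "dr": [[0, 0, 0], [0, 0, 0]], "fingers": [42, 42]}}

```text
t: 37.65
eef_pos: [0.5662, 0.0351, 0.0896]
tcp_rot: [0.126, 1.567, -0.126]
ft_force: [-6.4, 0.6, 16.2]
grip_width: 0.05
```

Call:
{"api": "move_arm", "payload": {"translation": [[0, 0, 0.5], [0, 0, 0], [0, 0, 0], [0, 0, 25], [0, 0, 45], [0, 0, 50], [0, 0, 45], [-15, -30, 0], [-20, -50, 0], [-20, -50, 0]], "dr": [[0, 0, 0], [0, 0, 0], [0, 0, 0], [0, 0, 0], [0, 0, 0], [0, 0, 0], [0, 0, 0], [0, 0, -10], [0, 0, -10], [0, 0, -10]], "fingers": [60, 80, 80, 80, 80, 80, 80, 80, 80, 80]}}

```text
t: 38.9
eef_pos: [0.5101, -0.096, 0.2541]
tcp_rot: [0.539, 1.502, -0.539]
ft_force: [1.3, 0.7, -0.0]
grip_width: 0.08
```

Call:
{"api": "move_arm", "payload": {"translation": [[-20, -50, 0], [-20, -50, 0], [-20, -45, 0], [-15, -35, 0], [-10, -20, 0], [-5, -8.5, 0], [0, 0, 0], [0, 0, 0]], "dr": [[0, 0, -10], [0, 0, -10], [0, 0, -10], [0, 0, -10], [0, 0, -10], [0, 0, -10], [0, 0, 0], [0, 0, 0]], "fingers": [80, 80, 80, 80, 80, 80, 80, 80]}}

```text
t: 39.9
eef_pos: [0.4209, -0.3031, 0.2539]
tcp_rot: [1.323, 1.131, -1.323]
ft_force: [0.3, -0.1, 0.3]
grip_width: 0.08
```

Run:
```python
from h import *
st()
crop("scene","l_s.png",190,70,330,265,3)
```

```text
t 39.9 p [ 420.9 -303.1  253.9] jaw -8.95 xdown [-1.e-04  2.e-04 -1.e+00] F [ 0.3 -0.1  0.3] w 80.0 q [-0.67  0.04  2.07  0.    1.03 -0.51]
```

View pics/l_s.png

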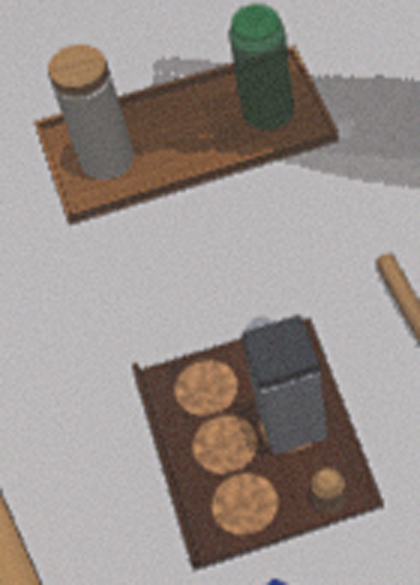

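Call:
{"api": "move_arm", "payload": {"translation": [[0.4, 0, -30], [0, 0, -40], [0, 0, -40], [0, 0, -35], [0, 0, -16], [0, 0, -9], [0, 0, 0], [0, 0, 0]], "dr": [[0, 0, 0], [0, 0, 0], [0, 0, 0], [0, 0, 0], [0, 0, 0], [0, 0, 0], [0, 0, 0], [0, 0, 0]], "fingers": [80, 80, 80, 80, 80, 80, 80, 80]}}

```text
t: 40.95
eef_pos: [0.4217, -0.3039, 0.085]
tcp_rot: [1.326, 1.128, -1.325]
ft_force: [0.2, 0.1, 0.3]
grip_width: 0.0799
```

Call:
{"api": "move_arm", "payload": {"translation": [[0, 0, 0], [0, 0, 0], [0, 0, 0], [0, 0, 0], [0, 0, 0]], "dr": [[0, 0, 0], [0, 0, 0], [0, 0, 0], [0, 0, 0], [0, 0, 0]], "fingers": [70, 60, 50, 45, 45], "newtons": 30}}

```text
t: 41.58
eef_pos: [0.4212, -0.3036, 0.0842]
tcp_rot: [1.326, 1.129, -1.326]
ft_force: [-2.7, 0.1, 6.4]
grip_width: 0.0534
```

Call:
{"api": "move_arm", "payload": {"translation": [[0, 0, 5], [0, 0, 15], [0, 0, 40], [0, 0, 50], [0, 0, 45], [25, 35, 5], [32, 44, 0], [32, 44, 0], [32, 44, 0], [32, 44, 0]], "dr": [[0, 0, 0], [0, 0, 0], [0, 0, 0], [0, 0, 0], [0, 0, 0], [0, 0, 0], [0, 0, 0], [0, 0, 0], [0, 0, 0], [0, 0, 0]], "fingers": [45, 45, 45, 45, 45, 45, 45, 45, 45, 45]}}

```text
t: 42.82
eef_pos: [0.5749, -0.0908, 0.245]
tcp_rot: [1.326, 1.129, -1.326]
ft_force: [1.2, -0.5, -3.4]
grip_width: 0.0535
```

Call:
{"api": "move_arm", "payload": {"translation": [[25, 35, 0], [13, 18, 0], [3.8, 6.2, 0], [0, 0, 0], [0, 0, -40], [0, 0, -45], [0, 0, -40], [0, 0, -20], [0, 0, -5], [0, 0, 0]], "dr": [[0, 0, 0], [0, 0, 0], [0, 0, 0], [0, 0, 0], [0, 0, 0], [0, 0, 0], [0, 0, 0], [0, 0, 0], [0, 0, 0], [0, 0, 0]], "fingers": [45, 45, 45, 45, 45, 45, 45, 45, 45, 45]}}

```text
t: 44.08
eef_pos: [0.6166, -0.0336, 0.095]
tcp_rot: [1.327, 1.128, -1.325]
ft_force: [0.5, 0.0, -2.3]
grip_width: 0.0531
```

Call:
{"api": "move_arm", "payload": {"translation": [[-0.3, 0, -3], [0, 0, -1.5], [0, 0, -0.5], [0, 0, 0]], "dr": [[0, 0, 0], [0, 0, 0], [0, 0, 0], [0, 0, 0]], "fingers": [45, 45, 45, 45]}}

```text
t: 44.58
eef_pos: [0.6158, -0.0332, 0.0892]
tcp_rot: [1.326, 1.129, -1.326]
ft_force: [-0.7, 0.0, -0.6]
grip_width: 0.0533
```

Call:
{"api": "move_arm", "payload": {"translation": [[0, 0, -0.5], [0, 0, 0]], "dr": [[0, 0, 0], [0, 0, 0]], "fingers": [45, 45]}}

```text
t: 44.82
eef_pos: [0.6159, -0.0333, 0.0892]
tcp_rot: [1.326, 1.129, -1.326]
ft_force: [-4.5, 0.9, 7.1]
grip_width: 0.0533
```

Contact. Release and go over the canister (0.590, -0.325).

Call:
{"api": "move_arm", "payload": {"translation": [[0, 0, 0], [0, 0, 0], [0, 0, 0], [0, 0, 25], [0, 0, 45], [0, 0, 50], [0, 0, 45], [-4, -35, 0], [-4, -50, 0], [-4, -50, 0]], "dr": [[0, 0, 0], [0, 0, 0], [0, 0, 0], [0, 0, 0], [0, 0, 0], [0, 0, 0], [0, 0, 0], [0, 0, 0], [0, 0, 0], [0, 0, 0]], "fingers": [60, 80, 80, 80, 80, 80, 80, 80, 80, 80]}}

```text
t: 46.08
eef_pos: [0.6035, -0.1695, 0.2537]
tcp_rot: [1.326, 1.129, -1.326]
ft_force: [0.7, -0.6, 0.2]
grip_width: 0.0801
```

Call:
{"api": "move_arm", "payload": {"translation": [[-4, -50, 0], [-4, -50, 0], [-4, -40, 0], [-2, -17, 0], [0, 0, 0], [0, 0, 0]], "dr": [[0, 0, 0], [0, 0, 0], [0, 0, 0], [0, 0, 0], [0, 0, 0], [0, 0, 0]], "fingers": [80, 80, 80, 80, 80, 80]}}

```text
t: 46.82
eef_pos: [0.5898, -0.3241, 0.2534]
tcp_rot: [1.326, 1.13, -1.326]
ft_force: [-0.1, 0.6, 0.1]
grip_width: 0.0798
```

Run:
```python
from h import *
st()
crop("scene","m_s.png",190,70,330,265,3)
```

```text
t 46.83 p [ 589.8 -324.1  253.4] jaw -9.14 xdown [-2.e-04  4.e-04 -1.e+00] F [-0.1  0.6  0.1] w 79.8 q [-0.54  0.3   1.77  0.    1.08 -0.38]
```

View pics/m_s.png

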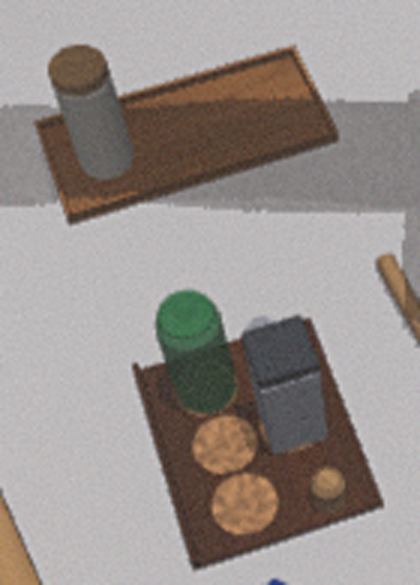

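Call:
{"api": "move_arm", "payload": {"translation": [[0.2, -1, -30], [0, 0, -40], [0, 0, -40], [0, 0, -35], [0, 0, -16], [0, 0, -8], [0, 0, 0], [0, 0, 0]], "dr": [[0, 0, 0], [0, 0, 0], [0, 0, 0], [0, 0, 0], [0, 0, 0], [0, 0, 0], [0, 0, 0], [0, 0, 0]], "fingers": [80, 80, 80, 80, 80, 80, 80, 80]}}

```text
t: 47.88
eef_pos: [0.5905, -0.3266, 0.0857]
tcp_rot: [1.326, 1.127, -1.325]
ft_force: [-1.1, 0.0, 0.6]
grip_width: 0.0802
```

Call:
{"api": "move_arm", "payload": {"translation": [[0, 0, 0], [0, 0, 0], [0, 0, 0], [0, 0, 0], [0, 0, 0]], "dr": [[0, 0, 0], [0, 0, 0], [0, 0, 0], [0, 0, 0], [0, 0, 0]], "fingers": [70, 60, 50, 45, 45], "newtons": 25}}

```text
t: 48.5
eef_pos: [0.5899, -0.3264, 0.0847]
tcp_rot: [1.326, 1.129, -1.326]
ft_force: [-1.5, 1.6, 5.1]
grip_width: 0.0537
```

Call:
{"api": "move_arm", "payload": {"translation": [[0, 0, 5], [0, 0, 15], [0, 0, 40], [0, 0, 50], [0, 0, 50], [3, 35, 5], [5, 45, 0], [5, 45, 0], [5, 45, 0], [5, 45, 0]], "dr": [[0, 0, 0], [0, 0, 0], [0, 0, 0], [0, 0, 0], [0, 0, 0], [0, 0, 0], [0, 0, 0], [0, 0, 0], [0, 0, 0], [0, 0, 0]], "fingers": [45, 45, 45, 45, 45, 45, 45, 45, 45, 45]}}

```text
t: 49.75
eef_pos: [0.6128, -0.1098, 0.2504]
tcp_rot: [1.327, 1.129, -1.326]
ft_force: [0.6, 0.4, -2.4]
grip_width: 0.0535
```

Call:
{"api": "move_arm", "payload": {"translation": [[5, 45, 0], [5, 45, 0], [5, 45, 0], [4.6, 40, 0], [3, 19.6, 0], [0, 0, 0], [0, 0, 0]], "dr": [[0, 0, 0], [0, 0, 0], [0, 0, 0], [0, 0, 0], [0, 0, 0], [0, 0, 0], [0, 0, 0]], "fingers": [45, 45, 45, 45, 45, 45, 45]}}

```text
t: 50.62
eef_pos: [0.6354, 0.0824, 0.2496]
tcp_rot: [1.326, 1.129, -1.327]
ft_force: [1.1, 0.2, -2.3]
grip_width: 0.0536
```

Call:
{"api": "move_arm", "payload": {"translation": [[0, 0.8, -40], [0, 0, -45], [0, 0, -40], [0, 0, -25], [0, 0, -7], [0, 0, 0], [0, 0, 0]], "dr": [[0, 0, 0], [0, 0, 0], [0, 0, 0], [0, 0, 0], [0, 0, 0], [0, 0, 0], [0, 0, 0]], "fingers": [45, 45, 45, 45, 45, 45, 45]}}

```text
t: 51.5
eef_pos: [0.6363, 0.0839, 0.0939]
tcp_rot: [1.328, 1.128, -1.325]
ft_force: [0.2, -0.3, -2.4]
grip_width: 0.0536
```

Call:
{"api": "move_arm", "payload": {"translation": [[-0.5, -0.3, -2], [0, 0, -1], [0, 0, -0.5], [0, 0, 0]], "dr": [[0, 0, 0], [0, 0, 0], [0, 0, 0], [0, 0, 0]], "fingers": [45, 45, 45, 45]}}

```text
t: 52.0
eef_pos: [0.6352, 0.0839, 0.0897]
tcp_rot: [1.326, 1.129, -1.326]
ft_force: [-2.8, -0.2, 6.7]
grip_width: 0.0537
```

Contact. Release, rise, move away toward the robot's right and look.

Call:
{"api": "move_arm", "payload": {"translation": [[0, 0, 0], [0, 0, 0], [0, 0, 0], [0, 0, 25], [0, 0, 45], [0, 0, 50], [0, 0, 50], [-20, -35, 0], [-20, -50, 0], [-20, -50, 0]], "dr": [[0, 0, 0], [0, 0, 0], [0, 0, 0], [0, 0, 0], [0, 0, 0], [0, 0, 0], [0, 0, 0], [0, 0, 0], [0, 0, 0], [0, 0, 0]], "fingers": [60, 80, 80, 80, 80, 80, 80, 80, 80, 80]}}

```text
t: 53.25
eef_pos: [0.5742, -0.0523, 0.2591]
tcp_rot: [1.326, 1.129, -1.325]
ft_force: [1.4, 0.1, 0.2]
grip_width: 0.08
```

Call:
{"api": "move_arm", "payload": {"translation": [[-10, -50, 0], [-10, -50, 0], [-10, -50, 0], [-10, -50, 0], [-10, -50, 0], [0, 0, 0], [0, 0, 0], [0, 0, 0]], "dr": [[0, 0, 0], [0, 0, 0], [0, 0, 0], [0, 0, 0], [0, 0, 0], [0, 0, 0], [0, 0, 0], [0, 0, 0]], "fingers": [80, 80, 80, 80, 80, 80, 80, 80]}}

```text
t: 54.25
eef_pos: [0.5252, -0.3002, 0.2589]
tcp_rot: [1.326, 1.13, -1.325]
ft_force: [-0.1, 0.0, 0.6]
grip_width: 0.08
```

Run:
```python
from h import *
st()
a=cv2.imread("pics/top0.png");b=ctrl.get_image("top")[:,:,::-1]
A=[cv2.resize(i[100:200,285:395],None,fx=3.6,fy=3.6,interpolation=cv2.INTER_CUBIC) for i in(a,b)]
cv2.imwrite("pics/n_t.png",cv2.convertScaleAbs(np.hstack(A),alpha=1.6))
a=cv2.imread("pics/scene0.png");b=ctrl.get_image("scene")[:,:,::-1]
A=[cv2.resize(i[150:330,225:400],None,fx=2.2,fy=2.2,interpolation=cv2.INTER_CUBIC) for i in(a,b)]
cv2.imwrite("pics/n_s.png",cv2.convertScaleAbs(np.hstack(A),alpha=1.6))
```

```text
t 54.25 p [ 525.2 -300.2  258.9] jaw -9.12 xdown [-1.e-04  2.e-04 -1.e+00] F [-0.1  0.   0.6] w 80.0 q [-0.56  0.18  1.9   0.    1.06 -0.4 ]
```

View pics/n_t.png

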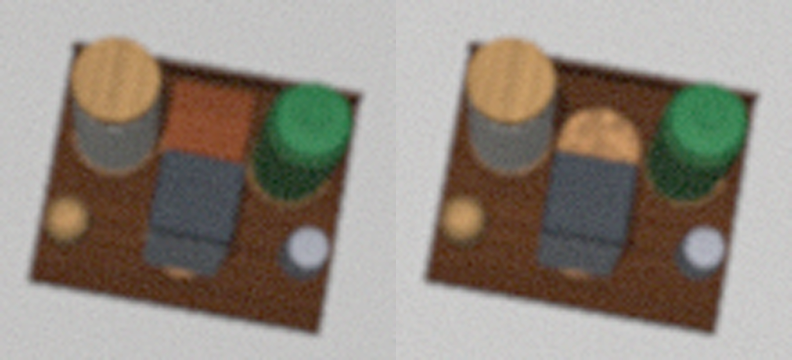

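View pics/n_s.png

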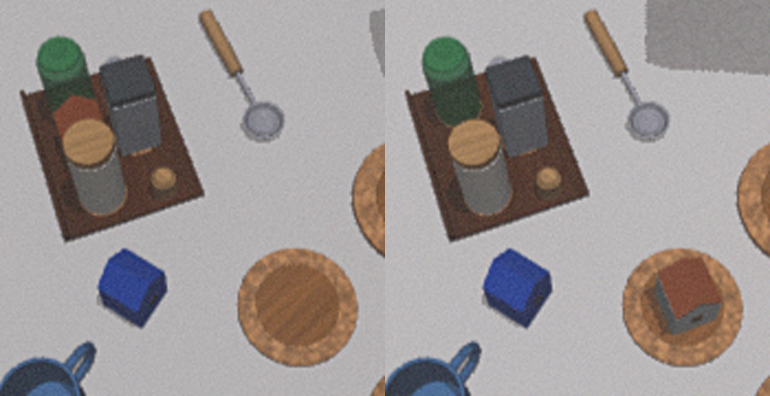

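The before and after pictures match: canister at (116,80) and (512,80), a 396 px offset. The tin, jar and shakers have the same offset to within 1 px, and the caddy is centred on the trivet.

```bash
python3 -c "
from workcell import ctrl
print(ctrl.job_done())"
```

```text
the job is handed in; nothing more can be done
None
```

I handed the job in at about 54 s of the 147 s allowed; the hand-in gives no verdict, so the result rests on my own checks below.

- **Order of work:** The canister, the jar and the tin went into the tray. With all three standing there I put the caddy on the middle-sized trivet. Then the tin, the jar and the canister went back to the spots they came from.
- **Last checks:**
    - In before-and-after pictures from both cameras, the three containers and both shakers stand upright at the same pixels as at the start, to within about 1 px (roughly 2 mm).
    - The caddy stands upright within about 4 mm of the trivet's middle.
    - The gripper is open and clear of everything.
- **Discrepancies:**
    - The two cameras disagreed by about 4 mm, so I averaged them; the grips, the placings and the fingertip overlay agreed with that to within about 2 mm.
    - I pressed the jar onto the tray floor with about 34 N for a moment, where the limits are 40 N for the gripper's body and 120 N at the wrist. I eased off before letting go and saw no effect.

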